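Clamp a lidded sample cup and hold the cam lever at full lift

ROBOT

A 6-joint arm with a two-finger parallel gripper is mounted at the origin on a cart in front of the work surface, level with it; the furniture and walls round the work are solid. World frame = base frame: x ahead of the robot, y to its left, z up, the work surface at z = 0. Lengths are in mm, angles in rad, forces in N, time in s.
With the tool pointing down it reaches from about 300 to 850 mm from the base axis. Payload 5.4 kg.
Tool frame: the origin (TCP) lies at the very end of the fingers, on their centre line; the grasp point (between the pads) lies 19 mm behind it; z points along the fingers, y is the line along which they close (so a half turn about z gives the same grasp; the last joint's range is limited). The gripper opens to 85 mm and grips with 20 to 120 N. Pads are 22 mm wide; open, the fingers measure 114 mm over their backs; the gripper's body (76 mm by 85 mm) begins 54 mm behind the grasp point. The pads swing forward as they close: fully open they stand 13 mm farther back than shut.
Start: joints at [-1.488, 0.158, 1.597, -0, 1.386, -0.21], TCP at [165.941, -550.518, 231.299] pointing down, gripper open.
Joint ranges: [-2.91, 2.91], [-0.94, 2.29], [0.18, 2.7], [-1.29, 4.43], [0.17, 2.64], [-3, 3]. Speed limits (rad/s): [2.57, 2.57, 3.14, 3.14, 3.14, 3.14].

INTERFACE

Orientations are given as a rotation vector (axis times angle).
In Python, from cell import telemetry, vision, order, silhouettes gives the robot as it stands.
- The arm moves only by the tool step_arm, never from a script. Its argument "increments" is a list that holds one entry, the list of rows, each a list of 7 numbers: the shift along the tool's x, y, z in m, then the turn, a rotation vector about the tool's x, y, z in rad, then the opening in per cent of the stroke, from 0 (shut) to 100 (fully open). In form: [[[dx, dy, dz, rx, ry, rz, grip], ...]]. A call has 1 to 12 rows; each row is the pose to reach, as a shift and turn from the pose commanded when the call began, along the tool's axes at that moment; what a row does not reach only later rows make up. A row lasts 1/8 s, in which the tool goes at most 62.5 mm and 10.7 degrees, less where a joint would pass 70% of its speed; a pose out of reach is approached as far as the arm can. A call with a gripper value outside its range is refused whole. The fingers move at their own pace and stop on an object; the grip force is fixed at half the most. Time passes only in rows, so rows that repeat a pose let the fingers close. It gives the time, the measured TCP pose, the force, the opening and the grip force at its end, in the units of the state.
- telemetry.sense(): the state, without advancing time (a new reading comes with each control period).
- vision.snapshot(name): name is "scene" or "side" or "wrist"; returns (picture, depth): 420x560x3 uint8, red, green, blue; 420x560 float32, mm along the optical axis (not along the pixel's ray), 0 where there is no reading.
- vision.camera_model(name): a dict with "fx", "fy", "cx", "cy" (pixels), "rvec" (rotation vector, rad) and "tvec" (3), from world to camera coordinates, as OpenCV has them. Camera axes: x right, y down, z forward; pixel columns grow to the right and rows downward; lengths in mm; the calibration is good to about 2 mm. A picture is of the moment at which its call begins: read the wrist's pose just before it. camera_model takes no time and is no camera call; for the wrist camera it gives the pose at the moment of the call.
- order.job_done(): hands the job in; it is judged then, once.
Trained networks look in the newest picture that a camera, given by its name, has taken for a name from the list of things; names that differ only in an ending like _2 or _b are one class to them, and where a whole thing is asked for, a point or a joint stands for the part that bears it (a point fixed in the world has none). Each returns a list of dicts, best first, with "confidence" (0 to 1); they miss things now and then, are a little off and sometimes report something else, mostly with a low value. They report only what shows in the picture. A call takes as long as a camera call.
- silhouettes(target, camera): "region" (420x560 bool, what is visible of it) and "location" ([column, row] in pixels, amid what is visible of it).
The state is a dict: "time_s": time; "q": joint angles; "joint_vel": joint speeds; "joint_efforts": joint torques, N m; "eef_pos": TCP position; "orientation": TCP orientation; "force": force on the tool from outside, world axes, zero at the start; "wrist_torque": the same for the moment, N m; "gripper_width": finger opening in mm; "grasp_force": force on a finger pad.
Only numpy, scipy, OpenCV 4.12 (cv2) and the standard library are available. Lean on these libraries where they do the work, as an engineer would, in place of code of your own. Each camera call takes 0.05 s, during which the arm holds its last target. There are 200 camera calls.

TASK

A colleague wants to prise the lid off the sample cup with both hands. Press the button of the cam clamp's travel catch so that the lever drops and the jaws open, stand the lidded sample cup upright on the round mat between the jaws and let go of it, then lift the lever to the cam's highest lift, where it stands straight up, and keep holding it there: the clamp springs open when let go, so the program finishes while still holding the lever up. Leave the other things where they stand.

Things in the scene. Friction and masses are not known exactly. Their poses are not given: they have to be found in the camera images.
- cam_clamp: low fixed cam clamp. Origin: centre of the underside of its base plate (x -90 to +100, y -43 to +43, 12 mm thick); x runs from the lever to the fixed V jaw, z up. Cam pivot: level axis along y at (-50, 0, 44) mm, steel cheeks y -16 to 16, up to z 58. Grey catch housing x -75 to -25, y 16 to 58, up to z 76. Jaws up to z 54, within y -29 to 29; nothing stands beside the nest in y
- cam_lever (a joint): lever angle about the pivot (rad). 0: dropped on its stop, pointing along clamp -x and 0.14 rad above level; grows as it is lifted. 0.75: parked in the travel catch (start). 1.431: highest lift, exactly upright; beyond (stop 1.9) the jaw goes back. A spring always pulls it down (2 to 3 N at the grip); on the way up it clicks past the catch by itself (1 N more); the catch holds it only at 0.75
- lever_grip (a point): centre of the lever's black cross grip: a pair of rollers 26 mm in diameter, 34 mm wide over their flat ends along the clamp's y, turning freely on the end of the 10 mm round steel lever. Take it across its ends, fingers pointing down all the way. In the clamp's frame at x = -50 - 90 cos(a), y = 0, z = 44 + 90 sin(a) mm, a = cam_lever + 0.14
- catch_button (a joint): travel of the catch button (m): 0 up, 0.007 fully down; the lever is let go at about 0.004 to 0.005. Sprung, about 4 N fully down plus up to 1 N of friction from the catch; it moves straight down
- button_top (a point): centre of the top face of the round grey catch button (25 mm diameter), on the catch housing at (x -50, y +38, z 88 mm) in the clamp's frame, top face level
- clamp_jaw (a joint): advance of the moving jaw towards the fixed jaw (m), driven by the cam: 0 with the lever dropped, 0.0096 in the travel catch (too narrow for the cup), 0.0129 at the cam's highest lift
- jaw_pad (a joint): how far the moving jaw's sprung rubber pad is pushed back into the jaw (m): 0 when nothing is clamped, about 0.004 when the cup is clamped at the cam's highest lift; stiffness 1.8 N per mm
- nest (a point): centre of the top of the round black rubber mat (48 mm diameter) between the jaws, where the cup's underside stands: (40, 0, 13.5) mm in the clamp's frame. With the lever dropped the cup has 9 mm of play along x, from its seat in the V (centred here) towards -x; the clamp pushes it into the V. Set it down from above with fingers along the clamp's y
- sample_cup: the sample cup to clamp: round translucent cup with its press lid on, filled with pale sample, 45 mm high, 43 mm wide at the foot, 55 mm under the lid; the lid (59 mm wide) takes the top 9 mm and does not come off here. 70 g. Origin: centre of its underside, z up
- empty_cup: bystander: smaller clear cup without lid, empty, 55 mm wide, 42 mm high; origin at the centre of its underside. It and the sample cup may change places
- spatula: bystander: steel spatula with a handle, 170 mm long, lying flat
- dropper_a: bystander: small dropper bottle, 29 mm wide, 58 mm high, standing behind the clamp
- dropper_b: bystander: larger dropper bottle, 33 mm wide, 67 mm high, standing behind the clamp
- petri: bystander: petri dish with lid, 63 mm wide, 15 mm high

How it is judged (in metres and radians):
On the way, in this order (a step that is already met when the one before it is completed fails the run):
1. the travel catch is released and the lever has dropped (value of joint cam_lever below 0.1 rad), for 0.2 s.
2. the sample cup stands upright on the mat between the open jaws, let go (value of joint cam_lever below 0.25 rad and horizontal distance between sample_cup and nest below 0.016 m and z of sample_cup in the frame of nest between -0.004 and 0.004 m and angle between sample_cup's own z axis and vertical below 0.12 rad and contact force between the fingers and sample_cup below 0.1 N), for 0.2 s.
At the end, for the whole second after the job is handed in: The robot holds the lever still within 0.16 rad of upright (joint 1.27 to 1.59) with more than 0.5 N; the sample cup stands upright (0.12 rad) on the mat, within 8 mm of the nest's centre, not touched by the fingers, and pushes the sprung pad back more than 1.5 mm (value of joint cam_lever between 1.27 and 1.59 rad and velocity of joint cam_lever between -0.1 and 0.1 rad/s and contact force between any of the fingers, the arm and cam_clamp above 0.5 N and value of joint jaw_pad above 0.0015 m and horizontal distance between sample_cup and nest below 0.008 m and z of sample_cup in the frame of nest between -0.004 and 0.005 m and angle between sample_cup's own z axis and vertical below 0.12 rad and contact force between the fingers and sample_cup below 0.1 N); the arm keeps its last pose, push and grip.
It fails at once if the sample cup is tipped over (angle between sample_cup's own z axis and vertical above 0.6 rad).
It fails at once if a bystander is pushed more than 3 cm (distance of any of empty_cup, spatula, dropper_a, dropper_b, petri from where it was at the start of the episode above 0.03 m).
It also fails if it takes over 58 s, if anything falls off the work surface, if the arm or the gripper's body presses on something with over 40 N, if the wrist force passes 120 N, or if a joint passes its speed limit or range.

## Working session

There is one attempt and no reset: what is moved stays moved. The work goes in short steps, Python scripts to look and compute and a tool call to move; the robot and the scene stay as the last step left them, time stands still between calls to the robot, and variables do not carry over. Pictures are saved under pics/ and viewed, at most 10 in all, crops included, and the job is handed in when it is done.

Besides the shell and the picture viewer there is one more tool, called after "Emit:" by a JSON object that holds its "op" and its "data", one argument or row to a line. step_arm: Moves the arm, as the interface text tells. Its arguments: {"type":"object","properties":{"increments":{"type":"array","items":{"type":"array","items":{"type":"array","items":{"type":"number"}}}}},"required":["increments"]}

```bash
mkdir -p pics
cat > h.py <<'E'
import numpy as np, cv2
from cell import telemetry, vision, order, silhouettes
from scipy.spatial.transform import Rotation as R
def snap(n,f=None):
    p,d=vision.snapshot(n); m=vision.camera_model(n)
    if f: cv2.imwrite('pics/'+f,p[...,::-1])
    return p,d,m
def cloud(d,m,mask):
    v,u=np.nonzero(mask&(d>0)); z=d[v,u]
    c=np.c_[(u-m['cx'])/m['fx']*z,(v-m['cy'])/m['fy']*z,z]
    return (c-np.ravel(m['tvec']))@R.from_rotvec(np.ravel(m['rvec'])).as_matrix()
def proj(P,m):
    return cv2.projectPoints(np.array(P,float).reshape(-1,3),np.ravel(m['rvec']).astype(float),np.ravel(m['tvec']).astype(float),np.array([[m['fx'],0,m['cx']],[0,m['fy'],m['cy']],[0,0,1.]]),None)[0].reshape(-1,2)
E
python3 - <<'E'
from h import *
s=telemetry.sense();print(s['time_s'],s['eef_pos'],s['orientation'],s['gripper_width'])
ims=[]
for c in ['scene','side']:
    p,d,m=snap(c);ims.append(p)
    print(c,'cam at',-R.from_rotvec(np.ravel(m['rvec'])).as_matrix().T@np.ravel(m['tvec']))
    for t in ['cam_clamp','cam_lever','catch_button','sample_cup','empty_cup','spatula','petri','dropper_a']:
        for r in silhouettes(t,c)[:3]:
            P=cloud(d,m,r['region'])
            if len(P)<5: continue
            print(c,t,round(r['confidence'],2),np.round(r['location']),len(P),'med',np.median(P,0).round(),'lo',np.percentile(P,2,0).round(),'hi',np.percentile(P,98,0).round())
cv2.imwrite('pics/a.png',ims[0][...,::-1]);cv2.imwrite('pics/b.png',ims[1][...,::-1])
E
```

```text
0.0 [ 165.88575357 -549.93743686  230.30738045] [-3.10611875e+00 -4.57993878e-01 -1.98049279e-04] 85.26569534153691
scene cam at [-98.97111374 479.48375688 870.18216627]
scene cam_clamp 0.59 [261. 231.] 1582 med [ 516. -152.   45.] lo [ 450. -279.   10.] hi [ 611. -108.  124.]
scene catch_button 0.66 [255. 234.] 86 med [ 514. -135.   88.] lo [ 505. -147.   80.] hi [ 526. -126.   91.]
scene sample_cup 0.91 [194. 278.] 713 med [539.  30.  43.] lo [518.  -1.   3.] hi [573.  53.  48.]
scene sample_cup 0.45 [291. 186.] 273 med [ 601. -345.   36.] lo [ 590. -407.    1.] hi [ 656. -336.   67.]
scene empty_cup 0.68 [359. 215.] 273 med [ 403. -395.   28.] lo [ 387. -405.    4.] hi [ 429. -355.   44.]
scene spatula 0.63 [386. 194.] 278 med [ 421. -532.    7.] lo [ 323. -549.    1.] hi [ 478. -518.   15.]
scene spatula 0.24 [266. 231.] 1588 med [ 517. -150.   45.] lo [ 451. -279.   10.] hi [ 610. -108.  123.]
scene petri 0.78 [158. 254.] 527 med [676.  14.  15.] lo [650. -17.   3.] hi [709.  41.  18.]
scene dropper_a 0.63 [260. 185.] 161 med [ 668. -315.   33.] lo [ 660. -329.    7.] hi [ 682. 
[... 529 characters left out ...]
03 med [ 455. -521.   10.] lo [ 434. -536.    1.] hi [ 476. -514.   14.]
side catch_button 0.29 [236. 226.] 294 med [ 670. -312.   25.] lo [ 659. -370.    0.] hi [ 703. -304.   55.]
side sample_cup 0.95 [202. 308.] 1032 med [539.  39.  43.] lo [518.   3.   2.] hi [570.  55.  47.]
side empty_cup 0.74 [350. 240.] 491 med [ 410. -361.   29.] lo [ 388. -403.    3.] hi [ 436. -350.   43.]
side petri 0.74 [236. 225.] 245 med [ 669. -311.   30.] lo [ 659. -325.    3.] hi [ 684. -304.   56.]
side dropper_a 0.75 [235. 226.] 228 med [ 669. -311.   28.] lo [ 659. -320.    2.] hi [ 684. -304.   55.]
side dropper_a 0.59 [269. 226.] 307 med [ 602. -343.   37.] lo [ 589. -410.    4.] hi [ 625. -331.   66.]
```

View pics/a.png

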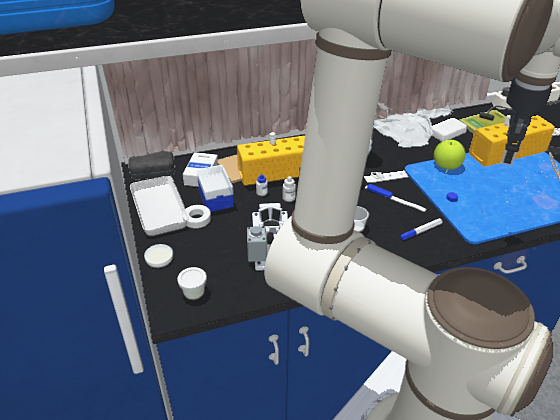

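View pics/b.png

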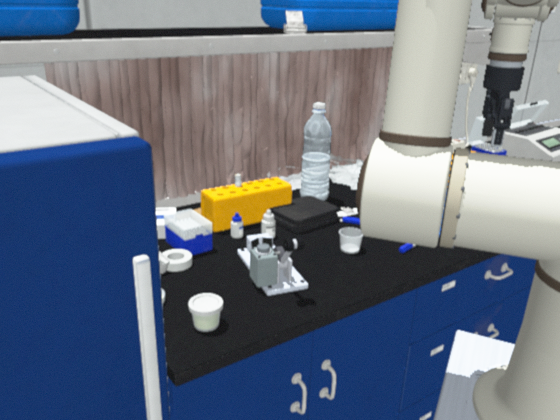

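The scene view shows the clamp at about (262,237), with its grey housing on the left. The sample cup is at (193,283), the empty cup at (360,218) and the droppers behind the clamp. The side view agrees: clamp (272,265), sample cup (206,311). Next I'll go above the clamp for a close look.

```bash
cat >> h.py <<'E'
def go(pos,ydir=None,Pc=None):
    """tool-frame shift (m) and turn for target pos, tool down, tool y along +-ydir (deg world)"""
    s=telemetry.sense(); R0=R.from_rotvec(s['orientation']); p=np.array(s['eef_pos']) if Pc is None else np.array(Pc)
    d=R0.inv().apply(np.array(pos)-p)/1000
    out=[]
    if ydir is not None:
        for k in (0,180):
            a=np.radians(ydir+k); y=np.array([np.cos(a),np.sin(a),0]); z=np.array([0,0,-1.]); x=np.cross(y,z)
            out.append((R0.inv()*R.from_matrix(np.c_[x,y,z])).as_rotvec().round(4))
        out.sort(key=np.linalg.norm)
    print('shift',d.round(4),'turn',out,'dist',np.linalg.norm(d).round(3)); return d
E
python3 - <<'E'
from h import *
s=telemetry.sense();M=R.from_rotvec(s['orientation']).as_matrix();print(M.round(3))
m=vision.camera_model('wrist');C=R.from_rotvec(np.ravel(m['rvec'])).as_matrix()
c=-C.T@np.ravel(m['tvec']); print('cam in tool',M.T@(c-s['eef_pos']),'axis in tool',M.T@C[2])
go([440,-170,300])
E
```

```text
[[ 0.957  0.289 -0.   ]
 [ 0.289 -0.957  0.   ]
 [-0.    -0.    -1.   ]]
cam in tool [  71.78732145   -0.7245426  -142.20847399] axis in tool [-2.80719653e-01  2.79605055e-04  9.59789768e-01]
shift [ 0.3722 -0.2852 -0.0687] turn [] dist 0.474
```

Emit:
{"op": "step_arm", "data": {
  "increments": [
    [[0.449,-0.262,-0.07,0,0,0,100],[0.449,-0.262,-0.07,0,0,0,100],[0.449,-0.262,-0.07,0,0,0,100],[0.449,-0.262,-0.07,0,0,0,100],[0.449,-0.262,-0.07,0,0,0,100],[0.449,-0.262,-0.07,0,0,0,100],[0.449,-0.262,-0.07,0,0,0,100],[0.449,-0.262,-0.07,0,0,0,100],[0.449,-0.262,-0.07,0,0,0,100],[0.449,-0.262,-0.07,0,0,0,100],[0.449,-0.262,-0.07,0,0,0,100]]
  ]
}}

```text
time_s: 2.28
eef_pos: [519.7, -170.7, 301.0]
orientation: [3.108, 0.457, -0.001]
force: [-0.7, 0.7, -0.1]
gripper_width: 85.2
grasp_force: 0.0
```

Run:
```python
from h import *
print(telemetry.sense()['eef_pos'])
p,d,m=snap('wrist','c.png')
np.savez('c.npz',d=d,**{k:np.ravel(v) for k,v in m.items()})
for t in ['catch_button','cam_lever','lever_grip','cam_clamp']:
    for r in silhouettes(t,'wrist')[:2]:
        P=cloud(d,m,r['region'])
        if len(P)>5: print(t,round(r['confidence'],2),np.round(r['location']),len(P),'med',np.median(P,0).round(),'lo',np.percentile(P,2,0).round(),'hi',np.percentile(P,98,0).round())
# horizontal slices
P=cloud(d,m,np.ones_like(d,bool))
P=P[(abs(P[:,0]-530)<130)&(abs(P[:,1]+170)<130)]
for lo,hi in [(9,15),(73,79),(85,91),(51,57)]:
    Q=P[(P[:,2]>lo)&(P[:,2]<hi)][:,:2].astype(np.float32); print((lo,hi),len(Q),cv2.minAreaRect(Q) if len(Q)>5 else '')
```

```text
[ 519.6591254  -170.67452073  301.02308371]
catch_button 0.63 [247. 174.] 461 med [ 518. -136.   87.] lo [ 506. -147.   78.] hi [ 529. -125.   89.]
catch_button 0.33 [415. 281.] 36 med [ 438. -377.   41.] lo [ 426. -393.   12.] hi [ 441. -371.   43.]
cam_lever 0.66 [231. 222.] 1839 med [ 465. -138.   97.] lo [ 437. -183.   49.] hi [ 513. -109.  126.]
lever_grip 0.56 [232. 224.] 1852 med [ 466. -138.   96.] lo [ 437. -183.   47.] hi [ 513. -109.  126.]
cam_clamp 0.88 [299. 170.] 11694 med [ 531. -191.   31.] lo [ 445. -273.   10.] hi [ 610. -115.  124.]
(9, 15) 4560 ((530.4654541015625, -201.4137420654297), (85.95498657226562, 189.5636749267578), 46.08842086791992)
(73, 79) 1301 ((507.4273986816406, -142.83316040039062), (64.2425308227539, 53.753944396972656), 43.4207649230957)
(85, 91) 485 ((496.48065185546875, -134.70156860351562), (23.890047073364258, 65.8888168334961), 86.8394775390625)
(51, 57) 414 ((512.2697143554688, -156.912109375), (77.57063293457031, 60.49317169189453), 46.93029022216797)
```

View pics/c.png

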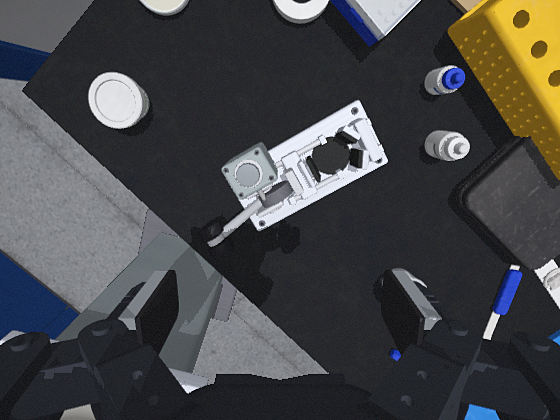

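Base plate fit: clamp origin (526.9, -197.9) with x at -43.9°. The predicted button position (517,-136) matches the network. In the picture the clamp is at (305,170), the button at (247,174), the grip at (215,232) and the sample cup at (118,100).

```bash
cat >> h.py <<'E'
O=np.array([526.9,-197.9,0]); TH=np.radians(-43.9)
def W(x,y,z): return O+np.array([np.cos(TH)*x-np.sin(TH)*y,np.sin(TH)*x+np.cos(TH)*y,z])
E
python3 - <<'E'
from h import *
print(telemetry.sense()['q'])
b=W(-50,38,88);print(b,W(40,0,13.5)); go([b[0],b[1],115],46.1)
z=np.load('c.npz');m={k:z[k] for k in z if k!='d'}; m={k:(v if v.size>1 else v[0]) for k,v in m.items()}
P=cloud(z['d'],m,np.ones((420,560),bool));P=P[(abs(P[:,0]-545)<60)&(abs(P[:,1]-27)<60)]
for l,h in[(41,50)]:
  Q=P[(P[:,2]>l)&(P[:,2]<h)].astype(np.float32);print(len(Q),Q[:,2].mean(),cv2.minEnclosingCircle(Q[:,:2]),np.percentile(Q,[1,99],axis=0))
E
```

```text
[-5.38493482e-01  4.72050683e-02  1.57952115e+00 -7.42637447e-05
  1.51503841e+00  7.40990789e-01]
[ 517.22171389 -135.84896634   88.        ] [ 555.72204447 -225.63607313   13.5       ]
shift [ 0.0077 -0.0342  0.1862] turn [array([0.0000e+00, 2.0000e-04, 1.0575e+00]), array([-2.0000e-04,  0.0000e+00, -2.0841e+00])] dist 0.189Traceback (most recent call last):
  File "<stdin>", line 7, in <module>
cv2.error: OpenCV(4.12.0) /io/opencv/modules/imgproc/src/shapedescr.cpp:201: error: (-215:Assertion failed) count >= 0 && (depth == CV_32F || depth == CV_32S) in function 'minEnclosingCircle'
```

Emit:
{"op": "step_arm", "data": {
  "increments": [
    [[0.0077,-0.0342,0.03,0,0,0.18,0],[0.0077,-0.0342,0.06,0,0,0.36,0],[0.0077,-0.0342,0.09,0,0,0.54,0],[0.0077,-0.0342,0.12,0,0,0.72,0],[0.0077,-0.0342,0.15,0,0,0.9,0],[0.0077,-0.0342,0.186,0,0,1.0575,0],[0.0077,-0.0342,0.186,0,0,1.0575,0],[0.0077,-0.0342,0.186,0,0,1.0575,0],[0.0077,-0.0342,0.186,0,0,1.0575,0]]
  ]
}}

```text
time_s: 3.65
eef_pos: [519.0, -135.9, 117.4]
orientation: [2.915, -1.17, 0.006]
force: [-0.4, -0.4, -1.0]
gripper_width: 0.1
grasp_force: 0.0
```

Run:
```python
from h import *
s=telemetry.sense();print(s['q'],s['gripper_width'])
b=W(-50,38,88);go([b[0],b[1],80],46.1)
p,d,m=snap('wrist','d.png'); print(proj([W(-50,38,88),W(-106.6,0,114),W(40,0,13.5)],m))
```

```text
[-4.81480493e-01  1.75086735e-01  1.81534015e+00 -2.05047470e-05
  1.14754246e+00  1.85277867e+00] 0.05507331213906414
shift [-0.0014  0.0012  0.0374] turn [array([-0.001 , -0.0035,  0.0027]), array([ 5.5000e-03, -1.6000e-03, -3.1388e+00])] dist 0.037
[[282.98797877 251.8008322 ]
 [357.64506009 375.39143812]
 [339.51045134  83.96306803]]
```

View pics/d.png

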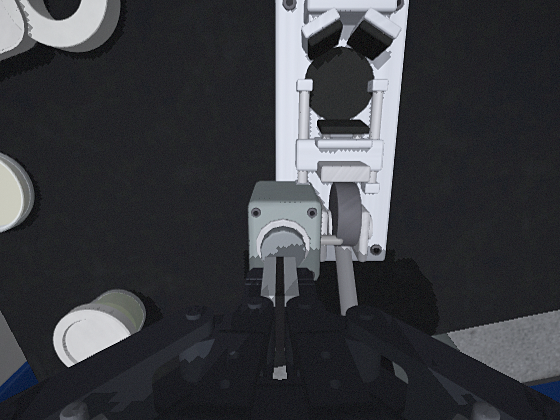

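The fingers are shut right above the button (285,240). The lever, at (345,280), is clear of them. Pressing.

Emit:
{"op": "step_arm", "data": {
  "increments": [
    [[0,0,0.012,0,0,0,0],[0,0,0.022,0,0,0,0],[0,0,0.028,0,0,0,0],[0,0,0.031,0,0,0,0],[0,0,0.034,0,0,0,0],[0,0,0.035,0,0,0,0],[0,0,0.035,0,0,0,0],[0,0,0.035,0,0,0,0]]
  ]
}}

```text
time_s: 4.7
eef_pos: [517.6, -135.0, 81.0]
orientation: [2.915, -1.172, -0.001]
force: [-4.6, 1.1, 6.1]
gripper_width: 0.1
grasp_force: 3.3
```

Run:
```python
from h import *
p,d,m=snap('side'); 
for r in silhouettes('cam_lever','side')[:2]:
    P=cloud(d,m,r['region'])-O; Q=np.c_[P[:,:2]@np.array([[np.cos(TH),-np.sin(TH)],[np.sin(TH),np.cos(TH)]]),P[:,2]]
    Q=Q[(Q[:,0]<-75)&(abs(Q[:,1])<40)]; print(r['confidence'],len(Q),np.median(Q,0),np.percentile(Q,[2,98],axis=0))
q,dd,mm=snap('side'); u,v=proj(W(-50,0,60),m)[0].astype(int); print(u,v)
cv2.imwrite('pics/e.png',cv2.resize(p[v-60:v+60,u-80:u+80],None,fx=4,fy=4)[...,::-1])
```

```text
280 255
```

View pics/e.png

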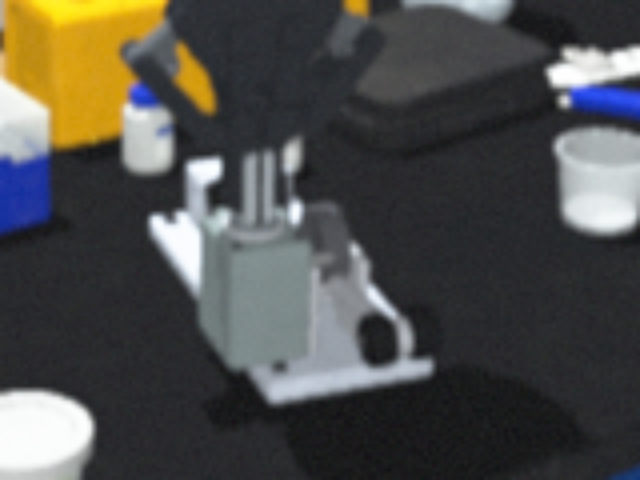

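The lever is down, with its black grip at (380,335) in the crop. Now locate the cup more exactly.

Run:
```python
from h import *
z=np.load('c.npz'); m={k:(z[k] if z[k].size>1 else z[k][0]) for k in z if k!='d'}
S=[('wrist',z['d'],m)]+[(c,)+snap(c)[1:] for c in('scene','side')]
for c,d,m in S:
  P=cloud(d,m,np.ones((420,560),bool));P=P[(abs(P[:,0]-545)<50)&(abs(P[:,1]-27)<50)]
  Q=P[(P[:,2]>40)&(P[:,2]<52)].astype(np.float32)
  if len(Q)>5: print(c,len(Q),np.median(Q[:,2]),cv2.minEnclosingCircle(np.ascontiguousarray(Q[:,:2])),Q[:,:2].min(0),Q[:,:2].max(0))
print(telemetry.sense()['q']);go([546,27,95],46.1)
```

```text
wrist 2408 43.649662 ((546.5409545898438, 26.75200843811035), 29.8118896484375) [517.34985    -3.0476284] [575.70807   56.444237]
scene 509 44.10693 ((544.7467041015625, 23.94073486328125), 31.37653923034668) [515.29443  -4.07566] [575.3998   54.65007]
side 587 44.596416 ((545.9278564453125, 26.929019927978516), 30.633188247680664) [515.4253     -1.5208908] [574.81274  56.82496]
[-4.81137780e-01  2.26629425e-01  1.83658996e+00 -1.09469327e-04
  1.07890440e+00  1.85416995e+00]
shift [-0.0917 -0.1366 -0.014 ] turn [array([0.0002, 0.0005, 0.0017]), array([-8.0000e-04,  4.0000e-04, -3.1399e+00])] dist 0.165
```

Emit:
{"op": "step_arm", "data": {
  "increments": [
    [[0,0,-0.03,0,0,0,0],[-0.025,-0.04,-0.04,0,0,0,100],[-0.06,-0.09,-0.04,0,0,0,100],[-0.092,-0.137,-0.03,0,0,0,100],[-0.092,-0.137,-0.02,0,0,0,100],[-0.092,-0.137,-0.02,0,0,0,100],[-0.092,-0.137,-0.02,0,0,0,100],[-0.092,-0.137,-0.02,0,0,0,100]]
  ]
}}

```text
time_s: 5.95
eef_pos: [546.6, 26.2, 100.8]
orientation: [-2.913, 1.175, -0.002]
force: [-0.0, -0.1, 0.4]
gripper_width: 85.6
grasp_force: 0.0
```

Run:
```python
from h import *
s=telemetry.sense();print(s['eef_pos'],s['gripper_width'])
p,d,m=snap('wrist','f.png')
P=cloud(d,m,np.ones((420,560),bool));P=P[(abs(P[:,0]-545)<40)&(abs(P[:,1]-27)<40)]
Q=P[(P[:,2]>38)&(P[:,2]<50)].astype(np.float32);print(len(Q),np.median(Q[:,2]) if len(Q) else 0,cv2.minEnclosingCircle(np.ascontiguousarray(Q[:,:2])) if len(Q)>5 else 0)
go([546.5,26.8,15],46.1)
```

```text
[546.60315217  26.20821053 100.82634109] 85.58041622783375
6972 43.476852 ((546.4097900390625, 27.43718910217285), 29.718103408813477)
shift [-0.0004 -0.0002  0.0858] turn [array([-0.0005, -0.0008, -0.0002]), array([-1.3000e-03,  8.0000e-04,  3.1414e+00])] dist 0.086
```

View pics/f.png

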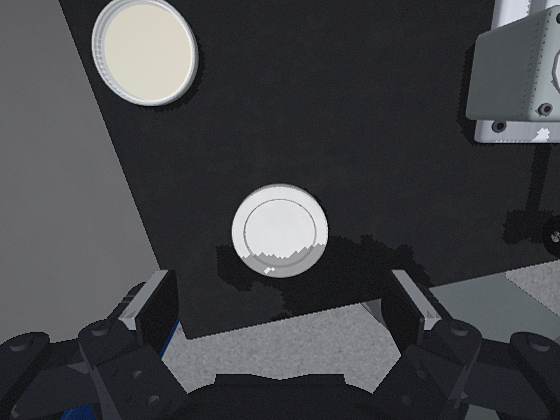

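The cup is centred between the fingers at (280,230). Descend, grip and lift.

Emit:
{"op": "step_arm", "data": {
  "increments": [
    [[0,0,0.045,0,0,0,100],[0,0,0.07,0,0,0,100],[0,0,0.085,0,0,0,100],[0,0,0.085,0,0,0,100],[0,0,0.085,0,0,0,100],[0,0,0.085,0,0,0,45],[0,0,0.085,0,0,0,45],[0,0,0.085,0,0,0,45],[0,0,0.085,0,0,0,45],[0,0,0.08,0,0,0,45],[0,0,0.065,0,0,0,45],[0,0,0.055,0,0,0,45]]
  ]
}}

```text
time_s: 7.5
eef_pos: [546.8, 27.4, 46.7]
orientation: [-2.914, 1.172, -0.002]
force: [0.6, 0.5, -1.3]
gripper_width: 55.4
grasp_force: 63.5
```

Emit:
{"op": "step_arm", "data": {
  "increments": [
    [[0,0,-0.03,0,0,0,45],[0,0,-0.06,0,0,0,45],[0,0,-0.085,0,0,0,45],[0,0,-0.085,0,0,0,45]]
  ]
}}

```text
time_s: 8.0
eef_pos: [548.1, 27.1, 133.1]
orientation: [-2.914, 1.172, -0.009]
force: [0.8, -0.4, -2.0]
gripper_width: 55.4
grasp_force: 63.6
```

Run:
```python
from h import *
s=telemetry.sense();print(s['eef_pos'],s['gripper_width'],s['grasp_force'])
p,d,m=snap('wrist')
P=cloud(d,m,np.ones((420,560),bool));c=np.array(s['eef_pos']);P=P-c
Q=P[(abs(P[:,0])<40)&(abs(P[:,1])<40)&(P[:,2]>-20)&(P[:,2]<60)]
h,e=np.histogram(Q[:,2],40);print(list(zip(e.round(),h)))
T=Q[(Q[:,2]>20)&(Q[:,2]<40)].astype(np.float32);print(np.median(T[:,2]),cv2.minEnclosingCircle(np.ascontiguousarray(T[:,:2])))
n=W(40,0,0);go([n[0],n[1],130],46.1)
```

```text
[548.12132055  27.12739148 133.13854705] 55.37830864947338 63.63669327341995
[(np.float64(-19.0), np.int64(21)), (np.float64(-17.0), np.int64(47)), (np.float64(-15.0), np.int64(46)), (np.float64(-13.0), np.int64(49)), (np.float64(-11.0), np.int64(45)), (np.float64(-9.0), np.int64(43)), (np.float64(-7.0), np.int64(38)), (np.float64(-5.0), np.int64(45)), (np.float64(-3.0), np.int64(23)), (np.float64(-1.0), np.int64(1)), (np.float64(1.0), np.int64(0)), (np.float64(3.0), np.int64(3)), (np.float64(5.0), np.int64(36)), (np.float64(7.0), np.int64(70)), (np.float64(9.0), np.int64(108)), (np.float64(11.0), np.int64(107)), (np.float64(13.0), np.int64(125)), (np.float64(15.0), np.int64(163)), (np.float64(17.0), np.int64(317)), (np.float64(19.0), np.int64(354)), (np.float64(21.0), np.int64(534)), (np.float64(23.0), np.int64(8749)), (np.float64(25.0), np.int64(7231)), (np.float64(27.0), np.int64(1374)), (np.float64(29.0), np.int64(282)), (np.float64(31.0), np.int64(326)), (np.float64(33.0), np.int64(276)), (np.float64(34.0), np.int64(279)), (np.float64(36.0), np.int64(301)), (np.float64(38.0), np.int64(630)), (np.float64(40.0), np.int64(157)), (np.float64(42.0), np.int64(191)), (np.float64(44.0), np.int64(359)), (np.float64(46.0), np.int64(523)), (np.float64(48.0), np.int64(614)), (np.float64(50.0), np.int64(577)), (np.float64(52.0), np.int64(815)), (np.float64(54.0), np.int64(2231)), (np.float64(56.0), np.int64(2108)), (np.float64(58.0), np.int64(933))]
24.856136 ((3.494272232055664, -3.6641407012939453), 41.35976028442383)
shift [0.1816 0.1764 0.0013] turn [array([-0.0013, -0.0019,  0.0015]), array([ 3.0000e-03, -2.0000e-03, -3.1401e+00])] dist 0.253
```

Emit:
{"op": "step_arm", "data": {
  "increments": [
    [[0.045,0.044,0,0,0,0,45],[0.09,0.088,0,0,0,0,45],[0.135,0.132,0,0,0,0,45],[0.182,0.177,0,0,0,0,45],[0.182,0.177,0,0,0,0,45],[0.182,0.177,0,0,0,0,45],[0.182,0.177,0,0,0,0,45],[0.182,0.177,0,0,0,0,45]]
  ]
}}

```text
time_s: 9.05
eef_pos: [555.0, -224.8, 130.0]
orientation: [-2.916, 1.169, 0.001]
force: [-1.0, 0.7, -0.8]
gripper_width: 55.4
grasp_force: 63.8
```

Run:
```python
from h import *
s=telemetry.sense();c=np.array(s['eef_pos']);print(c,s['orientation'],s['gripper_width'])
p,d,m=snap('wrist','g.png')
P=cloud(d,m,np.ones((420,560),bool))
r=silhouettes('sample_cup','wrist')
for k in r[:2]: print(k['confidence'],k['location'])
g=P-c; T=P[(abs(g[:,0])<45)&(abs(g[:,1])<45)&(abs(g[:,2]-25)<4)]
L=T[np.hypot(*(T[:,:2]-c[:2]).T)<22]
A=np.linalg.lstsq(np.c_[L[:,:2]-c[:2],np.ones(len(L))],L[:,2],rcond=None)[0];print('slope,z',A, 'above tcp',A[2]-c[2])
mask=cloud(d,m,r[0]['region']); k=mask[abs(mask[:,2]-c[2]-25)<4].astype(np.float32)
(x,y),rad=cv2.minEnclosingCircle(np.ascontiguousarray(k[:,:2]));print('lid',x,y,rad)
n=W(40,0,0);print('nest',n);go([n[0],n[1],30],46.1)
```

```text
[ 554.96787737 -224.78363131  130.03799812] [-2.91560326e+00  1.16936517e+00  1.01858359e-03] 55.440230426557065
0.66 [280.5, 298.7]
slope,z [-1.52907576e-02  7.22898810e-04  1.56103610e+02] above tcp 26.065611412362045
lid 555.91650390625 -223.90440368652344 29.950895309448242
nest [ 555.72204447 -225.63607313    0.        ]
shift [ 0.0007 -0.0002  0.1003] turn [array([0.    , 0.0001, 0.0029]), array([-2.0000e-04,  0.0000e+00, -3.1387e+00])] dist 0.1
```

View pics/g.png

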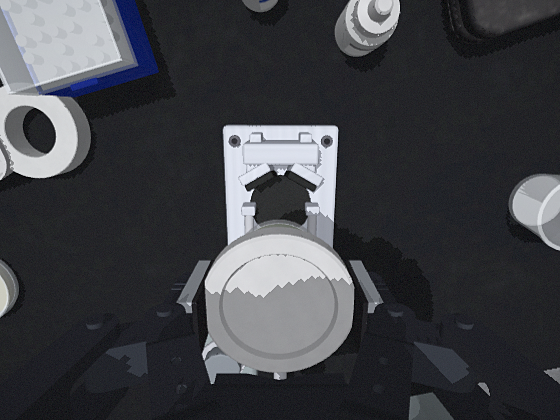

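The cup is held level (slope about 0.015 rad), centred above the nest and its V jaws at (280,190). Lower it.

Emit:
{"op": "step_arm", "data": {
  "increments": [
    [[-0.003,0.001,0.03,0,0,0,45],[-0.003,0.001,0.055,0,0,0,45],[-0.003,0.001,0.075,0,0,0,45],[-0.003,0.001,0.087,0,0,0,45],[-0.003,0.001,0.092,0,0,0,45],[-0.003,0.001,0.095,0,0,0,45],[-0.003,0.001,0.095,0,0,0,45],[-0.003,0.001,0.095,0,0,0,45]]
  ]
}}

```text
time_s: 10.15
eef_pos: [552.5, -225.2, 36.0]
orientation: [2.915, -1.172, 0.002]
force: [-0.5, -0.0, -0.8]
gripper_width: 55.4
grasp_force: 63.8
```

Emit:
{"op": "step_arm", "data": {
  "increments": [
    [[0,0,0.001,0,0,0,45],[0,0,0.002,0,0,0,45],[0,0,0.003,0,0,0,45],[0,0,0.003,0,0,0,45],[0,0,0.003,0,0,0,45]]
  ]
}}

```text
time_s: 10.78
eef_pos: [552.1, -224.9, 32.3]
orientation: [-2.915, 1.172, -0.0]
force: [0.1, 0.1, -0.5]
gripper_width: 55.3
grasp_force: 63.8
```

Emit:
{"op": "step_arm", "data": {
  "increments": [
    [[0,0,0.001,0,0,0,45],[0,0,0.002,0,0,0,45],[0,0,0.002,0,0,0,45],[0,0,0.002,0,0,0,45]]
  ]
}}

```text
time_s: 11.28
eef_pos: [552.2, -225.0, 30.6]
orientation: [2.915, -1.172, 0.0]
force: [-1.8, 1.0, 2.5]
gripper_width: 55.1
grasp_force: 64.1
```

Contact made at 30.6. Let go and rise.

Emit:
{"op": "step_arm", "data": {
  "increments": [
    [[0,0,0,0,0,0,100],[0,0,0,0,0,0,100],[0,0,0,0,0,0,100],[0,0,0,0,0,0,100],[0,0,-0.02,0,0,0,100],[0,0,-0.05,0,0,0,100],[0,0,-0.09,0,0,0,100],[-0.03,0,-0.12,0,0,0,100],[-0.08,0,-0.12,0,0,0,100],[-0.12,0,-0.12,0,0,0,100],[-0.12,0,-0.12,0,0,0,100],[-0.12,0,-0.12,0,0,0,100]]
  ]
}}

```text
time_s: 12.78
eef_pos: [466.5, -142.5, 151.7]
orientation: [2.914, -1.172, 0.005]
force: [0.8, -0.5, 0.2]
gripper_width: 85.4
grasp_force: 0.0
```

Run:
```python
from h import *
s=telemetry.sense();c=np.array(s['eef_pos']);print(c,s['orientation'],s['gripper_width'])
p,d,m=snap('wrist','i.png')
for k in silhouettes('sample_cup','wrist')[:1]:
    P=cloud(d,m,k['region']); T=P[abs(P[:,2]-57)<5].astype(np.float32)
    (x,y),rad=cv2.minEnclosingCircle(np.ascontiguousarray(T[:,:2]));print('lid',x,y,rad,np.median(T[:,2]))
P=cloud(d,m,np.ones((420,560),bool))-O; Q=np.c_[P[:,:2]@np.array([[np.cos(TH),-np.sin(TH)],[np.sin(TH),np.cos(TH)]]),P[:,2]]
Q=Q[(Q[:,0]<-115)&(Q[:,0]>-165)&(abs(Q[:,1])<30)&(Q[:,2]>45)&(Q[:,2]<85)];print('grip',len(Q),np.percentile(Q,[1,50,99],axis=0).round(1) if len(Q) else '')
print(proj([W(-139,0,57),W(40,0,58)],m))
g=W(-139.1,0,0);go([g[0],g[1],45],46.1)
```

```text
[ 466.46846112 -142.54675887  151.73514794] [ 2.91419641 -1.17186482  0.00453418] 85.41522711810097
lid 552.8779296875 -224.15524291992188 29.562021255493164 56.722725
grip 1614 [[-147.7  -16.6   52.3]
 [-132.3   -0.3   64.2]
 [-115.8   16.6   69.2]]
[[277.57604638 287.02067167]
 [277.55219054  25.72703889]]
shift [-0.0576 -0.0021  0.1062] turn [array([-0.0004, -0.0019,  0.001 ]), array([ 3.0000e-03, -6.0000e-04, -3.1406e+00])] dist 0.121
```

View pics/i.png

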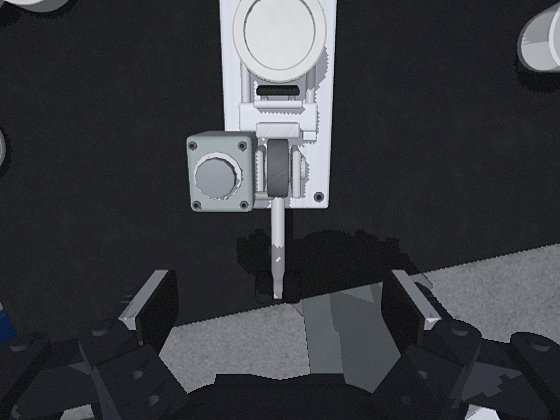

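The cup stands 3 mm from the nest centre and is let go. The lever grip is at (278,288), between the open fingers. Take it next.

Emit:
{"op": "step_arm", "data": {
  "increments": [
    [[-0.03,-0.002,0.03,0,0,0,100],[-0.0565,-0.002,0.06,0,0,0,100],[-0.0565,-0.002,0.09,0,0,0,100],[-0.0565,-0.002,0.108,0,0,0,100],[-0.0565,-0.002,0.115,0,0,0,100],[-0.0565,-0.002,0.115,0,0,0,100],[-0.0565,-0.002,0.115,0,0,0,100],[-0.0565,-0.002,0.115,0,0,0,20],[-0.0565,-0.002,0.115,0,0,0,20],[-0.0565,-0.002,0.115,0,0,0,20],[-0.0565,-0.002,0.115,0,0,0,20],[-0.0565,-0.002,0.115,0,0,0,20]]
  ]
}}

```text
time_s: 14.38
eef_pos: [426.1, -101.4, 35.5]
orientation: [2.914, -1.172, -0.0]
force: [-2.2, -1.5, 2.8]
gripper_width: 32.9
grasp_force: 63.5
```

Run:
```python
from h import *
print(W(-139.1,0,35),telemetry.sense()['force'])
for a in np.linspace(.14,1.571,17)[1:]: print(a.round(3),(.09*(np.cos(.14)-np.cos(a))).round(4),(-.09*(np.sin(a)-np.sin(.14))).round(4))
```

```text
[ 426.67134037 -101.44780569   35.        ] [-2.24487769 -1.49668542  2.80822933]
0.229 0.0015 -0.0079
0.319 0.0037 -0.0157
0.408 0.0065 -0.0232
0.498 0.01 -0.0304
0.587 0.0142 -0.0373
0.677 0.0189 -0.0438
0.766 0.0243 -0.0498
0.856 0.0301 -0.0554
0.945 0.0364 -0.0604
1.034 0.0431 -0.0648
1.124 0.0502 -0.0686
1.213 0.0576 -0.0717
1.303 0.0653 -0.0742
1.392 0.0731 -0.076
1.482 0.0811 -0.0771
1.571 0.0891 -0.0774
```

Gripped at 33 mm. First half of the arc.

Emit:
{"op": "step_arm", "data": {
  "increments": [
    [[0.0015,0,-0.0079,0,0,0,20],[0.0037,0,-0.0157,0,0,0,20],[0.0065,0,-0.0232,0,0,0,20],[0.01,0,-0.0304,0,0,0,20],[0.0142,0,-0.0373,0,0,0,20],[0.0189,0,-0.0438,0,0,0,20],[0.0243,0,-0.0498,0,0,0,20],[0.0301,0,-0.0554,0,0,0,20],[0.0301,0,-0.0554,0,0,0,20],[0.0301,0,-0.0554,0,0,0,20]]
  ]
}}

```text
time_s: 15.62
eef_pos: [448.4, -122.7, 91.8]
orientation: [2.914, -1.172, 0.001]
force: [-5.8, -0.4, 4.4]
gripper_width: 33.1
grasp_force: 63.6
```

Emit:
{"op": "step_arm", "data": {
  "increments": [
    [[0.0063,0,-0.005,0,0,0,20],[0.013,0,-0.0094,0,0,0,20],[0.0201,0,-0.0132,0,0,0,20],[0.0275,0,-0.0163,0,0,0,20],[0.0352,0,-0.0188,0,0,0,20],[0.043,0,-0.0206,0,0,0,20],[0.051,0,-0.0217,0,0,0,20],[0.059,0,-0.022,0,0,0,20],[0.059,0,-0.022,0,0,0,20],[0.059,0,-0.022,0,0,0,20],[0.059,0,-0.022,0,0,0,20],[0.059,0,-0.022,0,0,0,20]]
  ]
}}

```text
time_s: 17.12
eef_pos: [490.8, -163.5, 113.3]
orientation: [2.914, -1.172, 0.002]
force: [-3.1, -4.3, 2.2]
gripper_width: 33.3
grasp_force: 63.4
```

Run:
```python
from h import *
s=telemetry.sense();c=np.array(s['eef_pos']);print(c,W(-50,0,112.4),s['force'],s['joint_vel'])
p,d,m=snap('wrist','j.png')
for k in silhouettes('sample_cup','wrist')[:1]:
    P=cloud(d,m,k['region']); T=P[abs(P[:,2]-57)<6].astype(np.float32)
    (x,y),rad=cv2.minEnclosingCircle(np.ascontiguousarray(T[:,:2]));print('lid',x,y,rad,np.median(T[:,2]),W(40,0,0))
    L=T[np.hypot(T[:,0]-x,T[:,1]-y)<22]; print(np.linalg.lstsq(np.c_[L[:,:2]-[x,y],np.ones(len(L))],L[:,2],rcond=None)[0])
```

```text
[ 490.84250001 -163.47967324  113.33311185] [ 490.87244442 -163.22990859  112.4       ] [-3.06811238 -4.28739199  2.16122889] [ 0.00245416  0.00066241 -0.00091374  0.00028581  0.00149063 -0.00014859]
lid 554.9423828125 -226.0413360595703 29.54290771484375 57.172165 [ 555.72204447 -225.63607313    0.        ]
[ 1.14503541e-03 -4.67780742e-03  5.64278826e+01]
```

View pics/j.png

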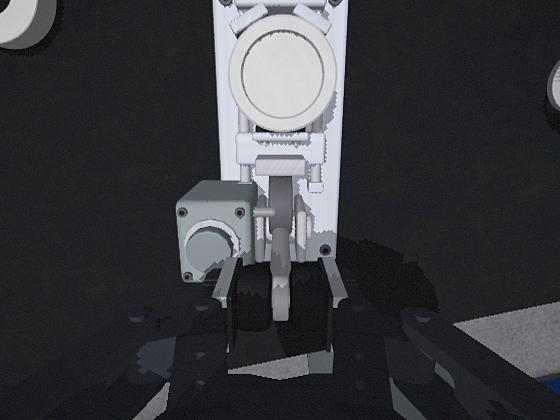

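The lever is held upright by its grip (280,290). The cup is pushed into the V (283,73), level and about 1 mm from the nest. Handing in.

```bash
python3 -c "
from cell import order; print(order.job_done())"
```

```text
the job is handed in; nothing more can be done
None
```

I handed the job in with the arm still holding the lever straight up. The last camera look put the lidded sample cup level and clamped in the V, about 1 mm from the nest centre. The interface gave no verdict.

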